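# Zero the banding wheel and set its brake

## Task

Get the banding wheel ready for decorating the cup: push the black finger peg on the wheel head round with a fingertip until the tip of the dark pointer stands exactly at the zero line of the white division ring, the one long line with the arrowhead. Then, with the wheel standing there, push the black knob of the brake lever away from you, all the way to its stop, so that the head is held on zero. Only push: do not touch the cup that stands on the wheel, and leave the jar, the tile and the needle tool where they are.

Things in the scene. Friction and masses are not known exactly. Their poses are not given: they have to be found in the camera images.
- wheel: Banding wheel (potter's turntable), fixed to the table. Origin on the wheel's vertical axis at table height; its x axis points roughly away from the robot. Round aluminium head, radius 96 mm, flat top 92.5 mm above the table; round it lies a fixed white ring (outer radius 130 mm, top at 90 mm). Keep tall or wide parts of the tool above these.
- wheel_head (a joint): Angle of the wheel head, rad, seen from above counter-clockwise positive, no stops. At 0 the pointer points along the wheel's -x axis, and the peg lies on its +y side. It turns against a light drag (about 0.4 N at the peg) and coasts only slightly. With the brake on it is held.
- peg (a point): Finger peg: upright black pin, 14 mm in diameter, 34 mm tall, on top of the head 78 mm from the axis; turns with the head. The point is its middle, 17 mm above the head. Seen from above the peg lies 90 degrees clockwise from the pointer. The wheel starts 0.45 to 2.55 rad away from zero and gets there by turning clockwise (peg towards the robot's left and away).
- pointer_tip (a point): Tip of the flat dark steel pointer that is screwed to the head's edge and reaches out over the white ring; the tip is 111 mm from the wheel's axis. Turns with the head.
- zero_line (a point): Inner end of the ring's zero line: the only thick line, about 15 mm long, with a 14 mm wide black arrowhead at its outer end that points inward at the wheel; the inner end is 111 mm from the axis. The other marks, every 5 degrees, are plain and shorter, and none stands right beside the zero line. The ring does not turn.
- brake_knob (a point): Black upright knob at the end of the brake lever, 17 mm in diameter, standing from 37 to 79 mm above the table on the robot's right of the wheel; the point is at its middle, 58 mm above the table. It swings level on an 88 mm arm about a pivot that lies 100 mm from the wheel's axis in the wheel's -y direction.
- brake_lever (a joint): Brake lever angle, rad: 0 = off (knob nearer to the robot), 0.7 = on, at the stop (knob pushed away from the robot, counter-clockwise seen from above about its pivot). Its cam takes about 3 N at the knob all the way and stays where it is left; it hits a hard stop at 0.7.
- cup: Bisque cup, loose, 67 mm across and 64 mm tall, upright in the middle of the wheel head. Origin at the centre of its underside. Not to be touched.
- glaze_jar: Small glaze jar with dark lid, 49 mm across, 56 mm tall, loose on the 4 mm thick dark mat left of the wheel. Origin under its centre. Leave alone.
- tile: Flat pale test tile, 68 x 45 x 10 mm, loose on the table left of the wheel, farther back. Origin under its centre. Leave alone.
- needle: Needle tool, 152 mm long, 11 mm thick, loose on the table well to the right of the wheel. Origin under its middle. Leave alone.

How it is judged:
On the way, in this order (a step that is already met when the one before it is completed fails the run):
1. the pointer tip stands at the zero line, the head at rest, the brake still off (horizontal distance between pointer_tip and zero_line below 0.0035 m and velocity of joint wheel_head between -0.05 and 0.05 rad/s and value of joint brake_lever below 0.2 rad), for 0.3 s.
2. the brake lever is pushed to its stop with the pointer still at the zero line (horizontal distance between pointer_tip and zero_line below 0.0035 m and value of joint brake_lever above 0.6 rad), for 0.2 s.
At the end, for the whole second after the job is handed in: The pointer tip is within 3.5 mm (about 1.8 degrees) of the zero line, the brake lever is at its stop (over 0.6 of 0.7 rad), the head is at rest and the cup stands upright on it within 15 mm of the axis (all of step 2 and velocity of joint wheel_head between -0.02 and 0.02 rad/s and horizontal distance between cup and wheel below 0.015 m and angle between cup's own z axis and vertical below 0.1 rad and height (world z) of cup below 0.1 m); the robot touches nothing.
It fails at once if the cup on the wheel is touched by the robot (contact force between the arm and cup above 0.5 N).
It fails at once if the cup is touched by the fingers (contact force between the fingers and cup above 0.5 N).
It fails at once if the cup slides, tips or is lifted on the wheel (horizontal distance between cup and wheel above 0.015 m or angle between cup's own z axis and vertical above 0.15 rad or height (world z) of cup above 0.105 m).
It fails at once if the jar, the tile or the needle tool is moved (distance of any of glaze_jar, tile, needle from where it was at the start of the episode above 0.015 m).
It also fails if it takes over 67 s, if anything falls off the work surface, if the arm or the gripper's body presses on something with over 40 N, if the wrist force passes 120 N, or if a joint passes its speed limit or range.

## Robot

A 6-joint arm with a two-finger parallel gripper is mounted at the origin on a cart in front of the work surface, level with it; the furniture and walls round the work are solid. World frame = base frame: x ahead of the robot, y to its left, z up, the work surface at z = 0. Lengths are in m, angles in rad, forces in N, time in s.
With the tool pointing down it reaches from about 0.3 to 1 m from the base axis. Payload 5.1 kg.
Tool frame: the origin (TCP) lies at the very end of the fingers, on their centre line; the grasp point (between the pads) lies 19 mm behind it; z points along the fingers, y is the line along which they close (so a half turn about z gives the same grasp; the last joint's range is limited). The gripper opens to 95 mm and grips with 3 to 60 N. Pads are 20 mm wide; open, the fingers measure 119 mm over their backs; the gripper's body (75 mm by 180 mm) begins 59 mm behind the grasp point.
Start: joints at [1.214, 0.124, 1.65, -0, 1.367, -0.083], TCP at [0.176, 0.626, 0.215] pointing down, gripper open.
Joint ranges: [-2.61, 2.61], [-1.02, 2.33], [0.03, 2.71], [-1.35, 4.49], [0.32, 2.68], [-2.91, 2.91]. Speed limits (rad/s): [2.57, 2.57, 3.14, 3.14, 3.14, 3.14].

## Interface

Orientations are given as a rotation vector (axis times angle).
In Python, from station import robot gives the robot as it stands.
- The arm moves only by the shell command python3 drive.py 'ROWS'. ROWS is a JSON list of rows, 1 to 12 of them, each an object with the fields pos (a list: dx, dy, dz in parts of the range, where 1.0 means 500 mm), r (a list: a rotation vector rx, ry, rz in normalised numbers (1 is 2 pi rad)), aperture (the opening from 0.0 (shut) to 1.0 (fully open)); a field left out counts as zero (the opening has to be given); each row shifts and turns the commanded pose from where the row before left it, along the tool's axes as they then stand; what a row does not reach is not made up. A row lasts 1/12 s, in which the tool goes at most 0.0417 m and 0.125 rad, less where a joint would pass 70% of its speed; a pose out of reach is approached as far as the arm can. The fingers move at their own pace and stop on an object; the grip force is fixed at half the most. Time passes only in rows, so rows that do not move let the fingers close. It prints the time, the measured TCP pose, the force, the opening and the grip force at its end. Input that does not fit is refused with a message, and nothing moves.
- robot.get_state(): the state, without advancing time (a new reading comes with each control period).
- robot.get_image(name): name is "scene" or "side" or "wrist"; returns the picture (480x640x3 uint8, red, green, blue); there is no depth.
- robot.camera_model(name): a dict with "fx", "fy", "cx", "cy" (pixels), "rvec" (rotation vector, rad) and "tvec" (3), from world to camera coordinates, as OpenCV has them; the wrist camera has in their place "tool_from_camera" (4x4, takes a point from camera to tool coordinates, whose origin is the TCP and whose axes are the flange's). Camera axes: x right, y down, z forward; pixel columns grow to the right and rows downward; lengths in m; the calibration is good to about 2 mm. The wrist camera is an equidistant fisheye: a pixel r from the principal point sees the ray r / f radians off the axis. A picture is of the moment at which its call begins: read the wrist's pose just before it. camera_model takes no time and is no camera call.
- robot.close_job(): hands the job in; it is judged then, once.
The state is a dict: "clock": time; "joint_positions": joint angles; "qd": joint speeds; "joint_efforts": joint torques, N m; "position": TCP position; "tcp_rot": TCP orientation; "force": force on the tool from outside, world axes, zero at the start; "ft_torque": the same for the moment, N m; "width": opening from 0.0 (shut) to 1.0 (fully open); "grip_force": force on a finger pad.
Only numpy, scipy, OpenCV 4.12 (cv2) and the standard library are available. Lean on these libraries where they do the work, as an engineer would, in place of code of your own. Each camera call takes 0.05 s, during which the arm holds its last target. There are 200 camera calls.

## Working session

There is one attempt and no reset: what is moved stays moved. The work goes in short steps, Python scripts to look and compute and a shell command to move; the robot and the scene stay as the last step left them, time stands still between calls to the robot, and variables do not carry over. Pictures are saved under pics/ and viewed, at most 10 in all, crops included, and the job is handed in when it is done.

```bash
ls; mkdir -p pics; python3 - <<'E'
from station import robot
import cv2
for n in("scene","side"):
    cv2.imwrite(f"pics/{n}0.png",robot.get_image(n)[:,:,::-1]); print(n,robot.camera_model(n))
print(robot.camera_model("wrist")); print(robot.get_state())
E
```

```text
drive.py
pics
station.py
scene {'fx': 434.2628101315504, 'fy': 434.2628101315504, 'cx': 313.6348691789503, 'cy': 237.47731646225074, 'rvec': array([ 2.12111364, -1.17243888,  0.47852807]), 'tvec': array([-0.28800265,  0.42788467,  0.77304158])}
side {'fx': 500.22828331217914, 'fy': 500.22828331217914, 'cx': 323.1964745889833, 'cy': 242.23748206420507, 'rvec': array([ 1.91437751, -0.49708739,  0.34066728]), 'tvec': array([-0.47118419,  0.1871609 ,  0.91424019])}
{'fx': 371.64829954431775, 'fy': 371.64829954431775, 'cx': 318.89060253537934, 'cy': 239.46296412987346, 'tool_from_camera': array([[-4.57921412e-04, -9.64641633e-01, -2.63564621e-01,
         7.40981643e-02],
       [ 9.99999493e-01, -2.05427696e-04, -9.85553640e-04,
        -3.86746468e-04],
       [ 8.96562600e-04, -2.63564939e-01,  9.64641238e-01,
        -1.69372112e-01],
       [ 0.00000000e+00,  0.00000000e+00,  0.00000000e+00,
         1.00000000e+00]])}
{'clock': 0.1, 'joint_positions': array([ 1.21438287e+00,  1.24449839e-01,  1.65149417e+00, -3.47937269e-05,
        1.36750077e+00, -8.25905946e-02]), 'qd': array([ 0.0002405 , -0.00232211, -0.00346947,  0.00011045, -0.0009553 ,
       -0.00109374]), 'joint_efforts': array([ 4.86614663e-04, -4.18876719e+01, -3.61100113e+01,  7.77570647e-02,
        4.61893261e-02, -5.33583136e-05]), 'position': array([0.17560328, 0.62524452, 0.21352911]), 'tcp_rot': array([-4.28715795e-01, -3.11182811e+00,  2.85081844e-03]), 'force': array([ 0.37693102, -0.01792138,  0.68577335]), 'ft_torque': array([-0.00101341,  0.02381048,  0.09699527]), 'grip_force': 0.0, 'width': 0.9999141786565273}
```

View pics/scene0.png

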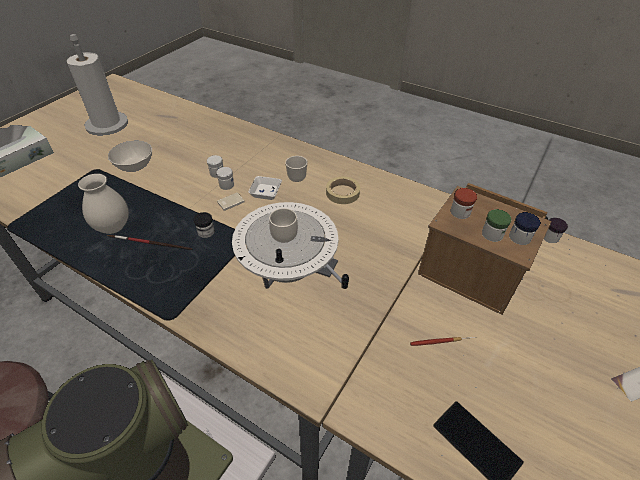

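View pics/side0.png

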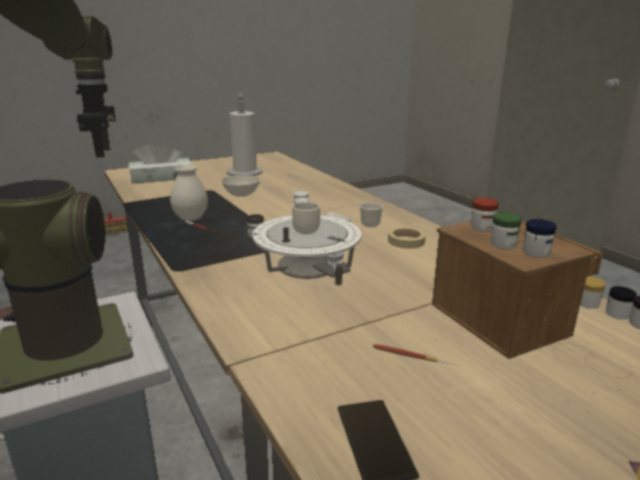

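The scene view shows the wheel at about (285,240) with the cup on it. The peg is at (279,256), the pointer at (318,238), the zero arrowhead at about (241,258) and the brake knob at (345,281). The side view shows the knob at (338,273) and the peg at (286,235).

```bash
cat > h.py <<'E'
import numpy as np, cv2
from scipy.spatial.transform import Rotation as R
from station import robot
def ray(name,px,st=None):
    m=robot.camera_model(name); px=np.atleast_2d(px).astype(float)
    d=np.c_[(px[:,0]-m['cx'])/m['fx'],(px[:,1]-m['cy'])/m['fy']]
    if name=="wrist":
        r=np.linalg.norm(d,axis=1)+1e-12; d=np.c_[d*(np.sin(r)/r)[:,None],np.cos(r)]
        T=m['tool_from_camera']; W=R.from_rotvec(st['tcp_rot']).as_matrix()
        return W@T[:3,3]+st['position'], d@(W@T[:3,:3]).T
    A=R.from_rotvec(np.ravel(m['rvec'])).as_matrix()
    return -A.T@np.ravel(m['tvec']), np.c_[d,np.ones(len(d))]@A
def plane(name,px,z,st=None):
    o,d=ray(name,px,st); return (o+d*((z-o[2])/d[:,2])[:,None])
def meet(a,b):
    (o1,d1),(o2,d2)=a,b; d1=d1[0];d2=d2[0]
    s=np.linalg.lstsq(np.c_[d1,-d2],o2-o1,rcond=None)[0]
    p,q=o1+s[0]*d1,o2+s[1]*d2; return (p+q)/2,np.linalg.norm(p-q)
def circ(P):
    s=np.linalg.lstsq(np.c_[2*P,np.ones(len(P))],(P**2).sum(1),rcond=None)[0]
    return s[:2],np.sqrt(s[2]+s[:2]@s[:2])
def blobs(name,box,thr=60,img=None):
    im=robot.get_image(name) if img is None else img; x0,y0,x1,y1=box
    m=(im[y0:y1,x0:x1].max(2)<thr).astype(np.uint8)
    n,_,s,c=cv2.connectedComponentsWithStats(m)
    return [(tuple(s[i]+[x0,y0,0,0,0]),c[i]+[x0,y0]) for i in range(1,n) if s[i][4]>=5]
E
python3 - <<'E'
from h import *
im=cv2.imread("pics/scene0.png")[:,:,::-1]; sd=cv2.imread("pics/side0.png")[:,:,::-1]
print("scene");[print(b) for b in blobs("scene",(228,195,360,295),70,im)]
print("side");[print(b) for b in blobs("side",(245,200,370,290),70,sd)]
hsv=cv2.cvtColor(im,cv2.COLOR_RGB2HSV)
m=((hsv[:,:,1]<35)&(hsv[:,:,2]>190)).astype(np.uint8); m[:195]=0;m[290:]=0;m[:,:225]=0;m[:,350:]=0
m=cv2.morphologyEx(m,cv2.MORPH_CLOSE,np.ones((3,3)))
c=max(cv2.findContours(m,cv2.RETR_EXTERNAL,cv2.CHAIN_APPROX_NONE)[0],key=cv2.contourArea)[:,0]
c=cv2.convexHull(c)[:,0]
P=plane("scene",c,0.09)[:,:2]
for _ in range(4):
    C,r=circ(P); e=abs(np.linalg.norm(P-C,axis=1)-r); P=P[e<max(.002,2*np.median(e))]
print("wheel",C,r,len(P),e.max())
for n,px in(("ptr",(323,238)),("arrow",(241,258))): 
    v=plane("scene",px,.091)[0,:2]-C; print(n,v,np.linalg.norm(v),np.arctan2(v[1],v[0]))
s=cv2.resize(im[195:300,220:365],(800,580),interpolation=cv2.INTER_CUBIC); cv2.imwrite("pics/crop0.png",s[:,:,::-1])
E
```

```text
scene
((np.int64(228), np.int64(226), np.int64(7), np.int64(36), np.int64(166)), array([230.04216867, 243.14457831]))
((np.int64(318), np.int64(240), np.int64(5), np.int64(2), np.int64(5)), array([320. , 240.6]))
((np.int64(326), np.int64(239), np.int64(5), np.int64(2), np.int64(7)), array([327.85714286, 239.71428571]))
((np.int64(276), np.int64(249), np.int64(7), np.int64(14), np.int64(81)), array([278.7037037 , 255.74074074]))
((np.int64(238), np.int64(257), np.int64(5), np.int64(3), np.int64(11)), array([240.27272727, 257.72727273]))
((np.int64(333), np.int64(261), np.int64(5), np.int64(9), np.int64(10)), array([334.7, 265. ]))
((np.int64(316), np.int64(267), np.int64(16), np.int64(10), np.int64(29)), array([324.79310345, 272.5862069 ]))
((np.int64(341), np.int64(274), np.int64(8), np.int64(15), np.int64(87)), array([344.65517241, 280.94252874]))
((np.int64(263), np.int64(278), np.int64(39), np.int64(10), np.int64(83)), array([275.20481928, 281.56626506]))
side
((np.int64(245), np.int64(215), np.int64(20), np.int64(41), np.int64(350)), array([251.05142857, 235.9       ]))
((np.int64(284), np.int64(229), np.int64(4), np.int64(12), np.int64(36)), array([285.58333333, 234.69444444]))
((np.int64(267), np.int64(253), np.int64(1), np.int64(5), np.int64(5)), array([267., 255.]))
((np.int64(269), np.int64(265), np.int64(2), np.int64(5), np.int64(6)), array([269.33333333, 267.16666667]))
((np.int64(335), np.int64(266), np.int64(8), np.int64(18), np.int64(94)), array([338.32978723, 273.95744681]))
wheel [0.55017469 0.08888162] 0.12911362125716988 44 0.0008242854224044249
ptr [ 0.04482493 -0.08246303] 0.093858537393448 -1.0728984543578677
arrow [-0.11322412  0.04611256] 0.12225412308790898 2.7548365033656923
```

View pics/crop0.png

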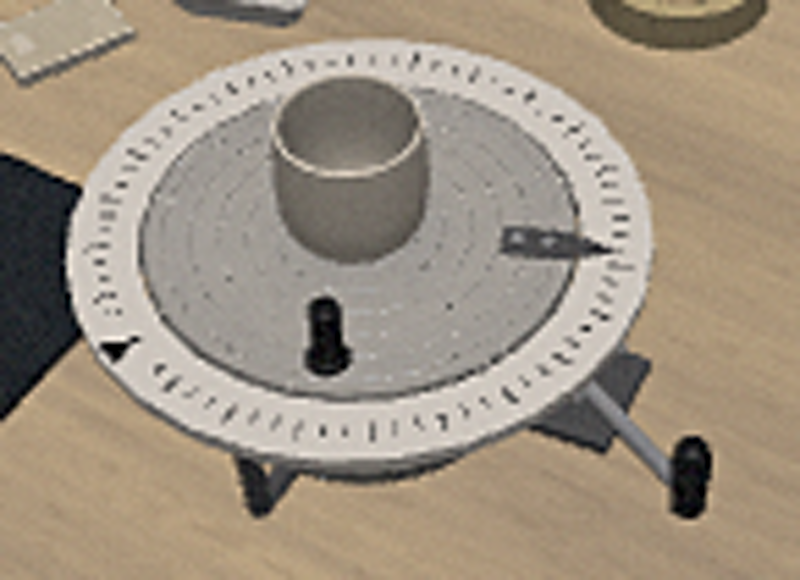

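The crop shows the pointer tip at full-image (330.9,240.0). The zero line's inner end is at about (244.8,256.3), with its arrowhead at (241,258). The peg stands on the near side and the brake lever knob is at (345,281).

```bash
python3 - <<'E'
from h import *
C=np.array([.5502,.0889])
k,e=meet(ray("scene",(344.66,280.94)),ray("side",(338.33,273.96))); print("knob",k,e)
p,e=meet(ray("scene",(278.7,255.74)),ray("side",(285.58,234.7))); print("peg",p,e)
for n,q in(("ptr",plane("scene",(330.7,239.8),.094)[0]),("zero",plane("scene",(244.6,256.1),.09)[0]),("arrow",plane("scene",(240.4,257.6),.09)[0]),("peg",p),("pegs",plane("scene",(278.7,255.74),.1095)[0]),("knob",plane("scene",(344.66,280.94),.058)[0])):
    v=q[:2]-C; print(n,q.round(4),np.linalg.norm(v).round(4),np.arctan2(v[1],v[0]).round(3))
E
```

```text
knob [ 0.52571413 -0.09360857  0.06151745] 0.0034684766713510033
peg [0.47449492 0.05396903 0.10908653] 0.004233661067247211
ptr [ 0.5972 -0.014   0.094 ] 0.1132 -1.142
zero [0.4468 0.1322 0.09  ] 0.1121 2.745
arrow [0.4378 0.1376 0.09  ] 0.1225 2.732
peg [0.4745 0.054  0.1091] 0.0834 -2.709
pegs [0.4767 0.054  0.1095] 0.0813 -2.698
knob [ 0.5304 -0.0924  0.058 ] 0.1824 -1.68
```

Units first: shifts go in shares of 500 mm and turns go in shares of 2 pi rad. So -0.01 m is -0.02, -0.12 rad is -0.0191.

```bash
cat >> h.py <<'E'
def go(t):
    s=robot.get_state(); W=R.from_rotvec(s['tcp_rot']).as_matrix(); x=W[:,0]
    print("tcp",s['position'].round(4),"phi",np.arctan2(x[1],x[0]).round(4),"tilt",np.arccos(-W[2,2]).round(4),"F",s['force'].round(1),"t",s['clock'],"w",round(s['width'],2))
    print("tool delta",(W.T@(np.array(t)-s['position'])).round(4))
E
python3 drive.py '[{"pos":[0, 0, -0.02], "r":[0, 0, -0.0159], "aperture":0}, {"pos":[0, 0, -0.02], "r":[0, 0, -0.0191], "aperture":0}, {"pos":[0, 0, -0.02], "r":[0, 0, -0.0191], "aperture":0}, {"pos":[0, 0, -0.02], "r":[0, 0, -0.0191], "aperture":0}, {"pos":[0, 0, -0.02], "r":[0, 0, -0.0191], "aperture":0}, {"pos":[0, 0, -0.02], "r":[0, 0, -0.0191], "aperture":0}]'
python3 -c "
from h import *
go((.497,.018,.26))"
```

```text
clock: 0.6
position: [0.1756, 0.6255, 0.2743]
tcp_rot: [0.673, -3.068, 0.002]
force: [0.2, 0.3, -0.4]
width: 0.637
grip_force: 0.0
tcp [0.1756 0.6255 0.2743] phi -2.7094 tilt 0.0013 F [ 0.2  0.3 -0.4] t 0.6 w 0.64
tool delta [-0.0374 -0.6862  0.0149]
```

In the tool's units: -0.04 m is -0.08, -0.02 m is -0.04.

```bash

python3 drive.py '[{"pos":[-0.004, -0.04, 0], "aperture":0}, {"pos":[-0.004, -0.08, 0], "aperture":0}, {"pos":[-0.004, -0.08, 0], "aperture":0}, {"pos":[-0.004, -0.08, 0], "aperture":0}, {"pos":[-0.004, -0.08, 0], "aperture":0}, {"pos":[-0.004, -0.08, 0], "aperture":0}, {"pos":[-0.004, -0.08, 0], "aperture":0}, {"pos":[-0.004, -0.08, 0], "aperture":0}, {"pos":[-0.004, -0.08, 0], "aperture":0}, {"pos":[-0.004, -0.08, 0], "aperture":0}, {"pos":[-0.004, -0.08, 0], "aperture":0}, {"pos":[-0.004, -0.08, 0], "aperture":0}]' >/dev/null
python3 drive.py '[{"pos":[-0.004, -0.08, 0], "aperture":0}, {"pos":[-0.004, -0.08, 0], "aperture":0}, {"pos":[-0.004, -0.08, 0], "aperture":0}, {"pos":[-0.004, -0.08, 0], "aperture":0}, {"pos":[-0.004, -0.08, 0], "aperture":0}, {"pos":[-0.006, -0.052, 0.02], "aperture":0}, {"aperture":0}, {"aperture":0}]'
python3 -c "
from h import *
go((.497,.018,.26))
cv2.imwrite('pics/w1.png',robot.get_image('wrist')[:,:,::-1])"
```

```text
clock: 2.27
position: [0.4927, 0.0154, 0.2633]
tcp_rot: [0.659, -3.069, -0.002]
force: [0.1, 0.5, 0.5]
width: 0.003
grip_force: 0.0
tcp [0.4927 0.0154 0.2633] phi -2.7182 tilt 0.003 F [0.1 0.5 0.5] t 2.2667 w 0.0
tool delta [-0.005   0.0007  0.0032]
```

View pics/w1.png

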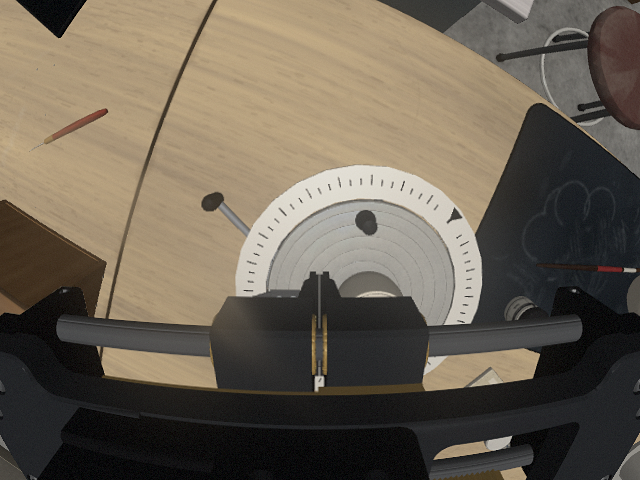

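The wrist view shows the peg at (366,222), the arrowhead at (455,214) and the brake knob at (212,202). The ring is clearly visible.

```bash
python3 - <<'E'
from h import *
s=robot.get_state()
im=cv2.imread("pics/w1.png")[:,:,::-1]
B=blobs("wrist",(190,160,475,262),80,im)
[print([int(v) for v in b[0]],b[1].round(1)) for b in B]
hsv=cv2.cvtColor(im,cv2.COLOR_RGB2HSV)
m=((hsv[:,:,1]<25)&(hsv[:,:,2]>205)).astype(np.uint8); m[:155]=0;m[290:]=0;m[:,:230]=0;m[:,490:]=0
c=max(cv2.findContours(m,cv2.RETR_EXTERNAL,cv2.CHAIN_APPROX_NONE)[0],key=cv2.contourArea)[:,0]
c=cv2.convexHull(c)[:,0]; c=c[c[:,1]<285]
P=plane("wrist",c,0.09,s)[:,:2]
for _ in range(4):
    C,r=circ(P); e=abs(np.linalg.norm(P-C,axis=1)-r); P=P[e<max(.001,2*np.median(e))]
print("wheel",C,r,len(P),e.max())
for b in B:
    for z in(.058,.09,.1095):
        q=plane("wrist",b[1],z,s)[0,:2]; v=q-C; print(b[1].round(0),z,q.round(4),np.linalg.norm(v).round(4),np.arctan2(v[1],v[0]).round(3))
E
```

```text
[202, 193, 22, 18, 290] [211.9 201.2]
[448, 208, 14, 14, 70] [454.7 215.1]
[356, 210, 21, 25, 381] [366.4 221.8]
wheel [0.54391143 0.08720183] 0.1283517169150509 25 0.00043486029860762
[212. 201.] 0.058 [ 0.5263 -0.0921] 0.1802 -1.669
[212. 201.] 0.09 [ 0.5177 -0.0855] 0.1747 -1.721
[212. 201.] 0.1095 [ 0.5125 -0.0815] 0.1716 -1.755
[455. 215.] 0.058 [0.433  0.1495] 0.1272 2.63
[455. 215.] 0.09 [0.4323 0.1355] 0.1216 2.733
[455. 215.] 0.1095 [0.4319 0.1269] 0.1188 2.801
[366. 222.] 0.058 [0.4803 0.0645] 0.0675 -2.798
[366. 222.] 0.09 [0.4756 0.0577] 0.0744 -2.734
[366. 222.] 0.1095 [0.4728 0.0536] 0.0787 -2.7
```

In the tool's units: 0.035 m is 0.07, 0.02 m is 0.04.

```bash

python3 drive.py '[{"pos":[0, 0, 0.04], "aperture":0}, {"pos":[0, 0, 0.07], "aperture":0}, {"pos":[0, 0, 0.07], "aperture":0}, {"pos":[0, 0, 0.07], "aperture":0}, {"pos":[0, 0, 0.04], "aperture":0}, {"pos":[0, 0, 0.026], "aperture":0}, {"pos":[0, 0.008, 0], "aperture":0}, {"pos":[0, 0.008, 0], "aperture":0}, {"pos":[0, 0.008, 0], "aperture":0}, {"pos":[0, 0.006, 0], "aperture":0}, {"aperture":0}]'
cat >> h.py <<'E'
def look(tag,C=np.array([.546,.0878])):
    from itertools import product
    for n,box in(("scene",(240,200,345,280)),):
        im=robot.get_image(n); cv2.imwrite(f"pics/{tag}_{n}.png",im[:,:,::-1])
    s=robot.get_state(); v=s['position'][:2]-C; print("tcp polar",np.linalg.norm(v).round(4),np.arctan2(v[1],v[0]).round(4)); go(s['position'])
E
python3 -c "
from h import *
look('a')
im=robot.get_image('wrist'); cv2.imwrite('pics/w2.png',im[:,:,::-1])"
```

```text
clock: 3.23
position: [0.4876, 0.0309, 0.1084]
tcp_rot: [-0.666, 3.067, -0.001]
force: [0.4, 0.3, -0.3]
width: 0.006
grip_force: 0.0
tcp polar 0.0818 -2.367
tcp [0.4876 0.0306 0.1081] phi -2.7144 tilt 0.0026 F [0.4 0.3 0.4] t 3.2833 w 0.01
tool delta [0. 0. 0.]
```

View pics/w2.png

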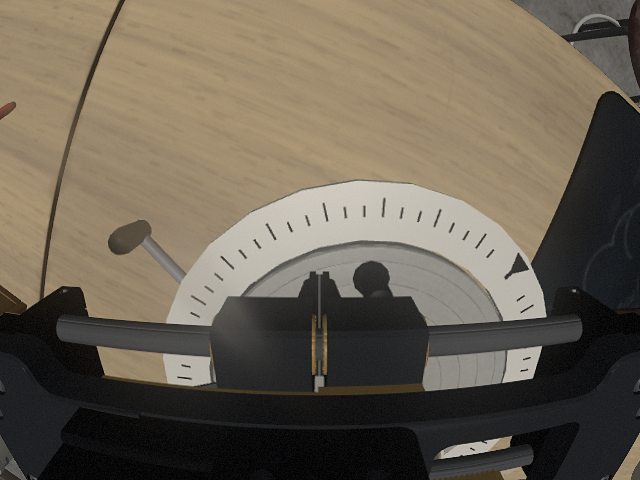

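The wrist view shows the finger tips at (320,288) and the peg top at (372,278), level with each other and a few mm apart. The zero arrow is at (518,267).

In the tool's units: 0.0039 m is 0.0078, 0.003 m is 0.006, 0.05 rad is 0.008.

```bash

python3 drive.py '[{"pos":[0, 0.006, 0], "aperture":0}, {"pos":[0, 0.006, 0], "aperture":0}, {"pos":[0.0016, 0.0078, 0], "r":[0, 0, 0.008], "aperture":0}, {"pos":[0.0016, 0.0078, 0], "r":[0, 0, 0.008], "aperture":0}, {"pos":[0.0016, 0.0078, 0], "r":[0, 0, 0.008], "aperture":0}, {"pos":[0.0016, 0.0078, 0], "r":[0, 0, 0.008], "aperture":0}, {"pos":[0.0016, 0.0078, 0], "r":[0, 0, 0.008], "aperture":0}, {"pos":[0.0016, 0.0078, 0], "r":[0, 0, 0.008], "aperture":0}, {"pos":[0.0016, 0.0078, 0], "r":[0, 0, 0.008], "aperture":0}, {"pos":[0.0016, 0.0078, 0], "r":[0, 0, 0.008], "aperture":0}, {"pos":[0.0016, 0.0078, 0], "r":[0, 0, 0.008], "aperture":0}, {"pos":[0.0016, 0.0078, 0], "r":[0, 0, 0.008], "aperture":0}]'
cat > m.py <<'E'
from h import *
import sys
# zero (arrow) and peg from wrist view relative to wheel centre
s=robot.get_state(); im=robot.get_image('wrist'); look(sys.argv[1])
for b in blobs("wrist",(170,150,640,300),75,im):
    x,y,w,h,a=b[0]
    if 40<a<1500: print([int(v) for v in b[0]],b[1].round(0),plane("wrist",b[1],.09,s)[0,:2].round(4))
cv2.imwrite(f'pics/{sys.argv[1]}_w.png',im[:,:,::-1])
sc=cv2.imread(f'pics/{sys.argv[1]}_scene.png')
cv2.imwrite(f'pics/{sys.argv[1]}_c.png',np.vstack([cv2.resize(sc[195:300,220:365],(434,300),interpolation=3),cv2.resize(im[:,:,::-1],(400,300))[:, :].copy() if 0 else cv2.resize(im[:,:,::-1],(434,300))]))
E
python3 m.py b
```

```text
clock: 4.33
position: [0.4685, 0.0718, 0.1065]
tcp_rot: [-0.12, -3.138, 0.001]
force: [-1.0, -0.9, -0.3]
width: 0.004
grip_force: 0.5
tcp polar 0.0789 -2.9416
tcp [0.4687 0.0721 0.1066] phi 3.0683 tilt 0.0002 F [-0.5 -0.4 -0.5] t 4.4333 w 0.0
tool delta [0. 0. 0.]
[426, 196, 23, 31, 279] [434. 208.] [0.4326 0.1345]
[243, 272, 75, 28, 511] [301. 290.] [0.4728 0.0611]
```

View pics/b_c.png

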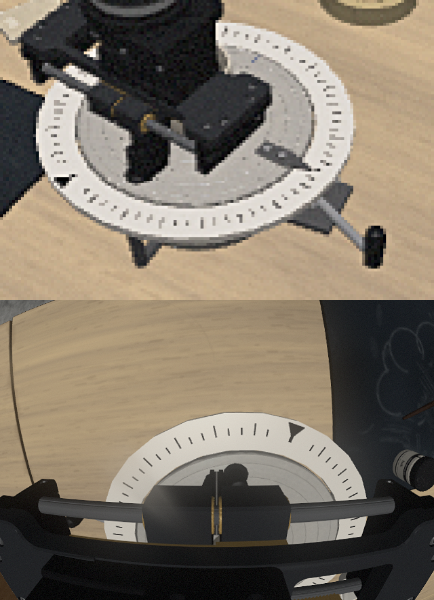

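The peg is in contact and the pointer has turned to scene crop (310,170). The arrow in the wrist view is at (434,208). I'll carry on round the arc.

In the tool's units: 0.0047 m is 0.0094, 0.001 m is 0.002, 0.06 rad is 0.0095.

```bash

python3 drive.py '[{"pos":[0.002, 0.0094, 0], "r":[0, 0, 0.0095], "aperture":0}, {"pos":[0.002, 0.0094, 0], "r":[0, 0, 0.0095], "aperture":0}, {"pos":[0.002, 0.0094, 0], "r":[0, 0, 0.0095], "aperture":0}, {"pos":[0.002, 0.0094, 0], "r":[0, 0, 0.0095], "aperture":0}, {"pos":[0.002, 0.0094, 0], "r":[0, 0, 0.0095], "aperture":0}, {"pos":[0.002, 0.0094, 0], "r":[0, 0, 0.0095], "aperture":0}, {"pos":[0.002, 0.0094, 0], "r":[0, 0, 0.0095], "aperture":0}, {"pos":[0.002, 0.0094, 0], "r":[0, 0, 0.0095], "aperture":0}, {"pos":[0.002, 0.0094, 0], "r":[0, 0, 0.0095], "aperture":0}, {"pos":[0.002, 0.0094, 0], "r":[0, 0, 0.0095], "aperture":0}, {"pos":[0.002, 0.0094, 0], "r":[0, 0, 0.0095], "aperture":0}, {"aperture":0}]'
python3 m.py c
```

```text
clock: 5.43
position: [0.4776, 0.1233, 0.1067]
tcp_rot: [-1.126, -2.933, -0.0]
force: [0.0, -0.2, 0.0]
width: 0.003
grip_force: 0.0
tcp polar 0.077 2.6683
tcp [0.4775 0.1229 0.1067] phi 2.4102 tilt 0.0002 F [-0.3 -0.2 -0.4] t 5.5333 w 0.0
tool delta [0. 0. 0.]
[246, 272, 72, 28, 498] [302. 290.] [0.4753 0.1125]
[554, 286, 43, 14, 400] [572. 294.] [0.5984 0.2366]
```

In the tool's units: 0.0047 m is 0.0094, 0.0013 m is 0.0026, 0.06 rad is 0.0095.

```bash

python3 drive.py '[{"pos":[0.0026, 0.0094, 0], "r":[0, 0, 0.0095], "aperture":0}, {"pos":[0.0026, 0.0094, 0], "r":[0, 0, 0.0095], "aperture":0}, {"pos":[0.0026, 0.0094, 0], "r":[0, 0, 0.0095], "aperture":0}, {"pos":[0.0026, 0.0094, 0], "r":[0, 0, 0.0095], "aperture":0}, {"pos":[0.0026, 0.0094, 0], "r":[0, 0, 0.0095], "aperture":0}, {"pos":[0.0026, 0.0094, 0], "r":[0, 0, 0.0095], "aperture":0}, {"pos":[0.0026, 0.0094, 0], "r":[0, 0, 0.0095], "aperture":0}, {"pos":[0.0026, 0.0094, 0], "r":[0, 0, 0.0095], "aperture":0}, {"pos":[0.0026, 0.0094, 0], "r":[0, 0, 0.0095], "aperture":0}, {"pos":[0.0026, 0.0094, 0], "r":[0, 0, 0.0095], "aperture":0}, {"pos":[0.0026, 0.0094, 0], "r":[0, 0, 0.0095], "aperture":0}, {"aperture":0}]'
python3 m.py d
```

```text
clock: 6.53
position: [0.5144, 0.1609, 0.1067]
tcp_rot: [2.016, 2.409, 0.0]
force: [-1.4, -0.5, 0.6]
width: 0.003
grip_force: 0.0
tcp polar 0.0798 1.9861
tcp [0.5138 0.1608 0.1066] phi 1.7502 tilt 0.0001 F [-0.9  0.  -0.1] t 6.6333 w 0.0
tool delta [0. 0. 0.]
[321, 266, 91, 34, 1456] [348. 286.] [0.5302 0.1606]
[255, 272, 63, 28, 476] [304. 290.] [0.507  0.1538]
[554, 286, 42, 14, 398] [572. 294.] [0.6796 0.1761]
```

View pics/d_c.png

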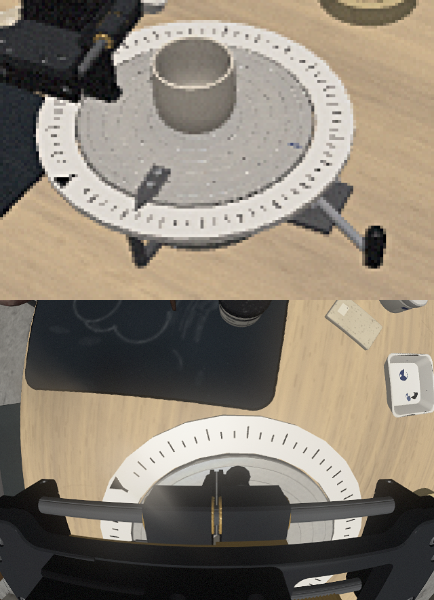

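The scene crop shows the pointer tip at (136,209), i.e. full-image (265.4,268.2), about 0.5–0.6 rad short of the zero arrow at crop (65,181). The cup is clear of the tool.

```bash
cat > p.py <<'E'
from h import *
import sys
Cs=np.array([.5502,.0889]) # centre as the scene camera sees it
def scene(im,thr=105):
    m=(im.max(2)<thr).astype(np.uint8)
    n,l,st,c=cv2.connectedComponentsWithStats(m[195:290,225:320])
    out={}
    for i in range(1,n):
        if st[i][4]<8: continue
        ys,xs=np.nonzero(l==i); px=np.c_[xs+225,ys+195]; P=plane("scene",px,.0935)[:,:2]-Cs; r=np.linalg.norm(P,axis=1)
        if r.max()<.135 and r.min()>.055:
            far=P[np.argsort(r)[-3:]].mean(0); print("blob n",len(r),"r",r.min().round(4),r.max().round(4),"px",px.mean(0).round(1),"ang",np.arctan2(*P.mean(0)[::-1]).round(4),"tip ang",np.arctan2(*far[::-1]).round(4))
im=cv2.imread(sys.argv[1])[:,:,::-1] if len(sys.argv)>1 else robot.get_image("scene")
scene(im)
E
python3 p.py pics/d_scene.png; python3 p.py pics/scene0.png; python3 - <<'E'
from h import *
for px in((265.2,268),(244.6,256.1)):
    v=plane("scene",px,.0935)[0,:2]-np.array([.5502,.0889]); print(np.linalg.norm(v),np.arctan2(v[1],v[0]))
E
```

```text
blob n 72 r 0.0635 0.1116 px [270. 260.] ang -2.946 tip ang -2.9523
blob n 12 r 0.1197 0.1282 px [240.2 257.9] ang 2.762 tip ang 2.7574
blob n 36 r 0.0576 0.0911 px [273.1 217.2] ang 1.0239 tip ang 0.9346
blob n 40 r 0.0643 0.0858 px [314.9 238.6] ang -1.1476 tip ang -1.1624
blob n 17 r 0.0974 0.0995 px [257.  258.5] ang 3.0178 tip ang 3.1082
blob n 10 r 0.0978 0.0999 px [315.8 254.7] ang -1.7038 tip ang -1.6818
blob n 14 r 0.1143 0.1282 px [240.7 257.7] ang 2.7627 tip ang 2.7574
0.1114398126241963 -2.9470812813345924
0.11337400147228309 2.771043621028433
```

In the tool's units: 0.0047 m is 0.0094, 0.003 m is 0.006, 0.06 rad is 0.0095.

```bash

python3 drive.py '[{"pos":[0.002, 0.0094, 0], "r":[0, 0, 0.0095], "aperture":0}, {"pos":[0.002, 0.0094, 0], "r":[0, 0, 0.0095], "aperture":0}, {"pos":[0.002, 0.0094, 0], "r":[0, 0, 0.0095], "aperture":0}, {"pos":[0.002, 0.0094, 0], "r":[0, 0, 0.0095], "aperture":0}, {"pos":[0.002, 0.0094, 0], "r":[0, 0, 0.0095], "aperture":0}, {"pos":[0.002, 0.0094, 0], "r":[0, 0, 0.0095], "aperture":0}, {"pos":[0.002, 0.0094, 0], "r":[0, 0, 0.0095], "aperture":0}, {"pos":[0.0014, 0.006, 0], "r":[0, 0, 0.0064], "aperture":0}, {"pos":[0.0006, 0.003, 0], "r":[0, 0, 0.0032], "aperture":0}, {"aperture":0}, {"aperture":0}]'
python3 m.py e; python3 p.py pics/e_scene.png
```

```text
clock: 7.55
position: [0.551, 0.1676, 0.1067]
tcp_rot: [2.53, 1.863, -0.0]
force: [-0.2, -0.6, -0.2]
width: 0.003
grip_force: 0.0
tcp polar 0.08 1.5087
tcp [0.551  0.1676 0.1067] phi 1.2688 tilt 0.0001 F [ 0.  -0.8  0.2] t 7.65 w 0.0
tool delta [0. 0. 0.]
[321, 267, 91, 33, 1325] [347. 286.] [0.5644 0.1595]
[255, 272, 63, 28, 468] [304. 290.] [0.5414 0.1645]
[554, 286, 42, 14, 397] [572. 294.] [0.7048 0.1049]
blob n 79 r 0.0651 0.1087 px [256.6 252.9] ang 2.8659 tip ang 2.8769
blob n 12 r 0.1197 0.1282 px [240.2 257.9] ang 2.762 tip ang 2.7574
```

View pics/e_c.png

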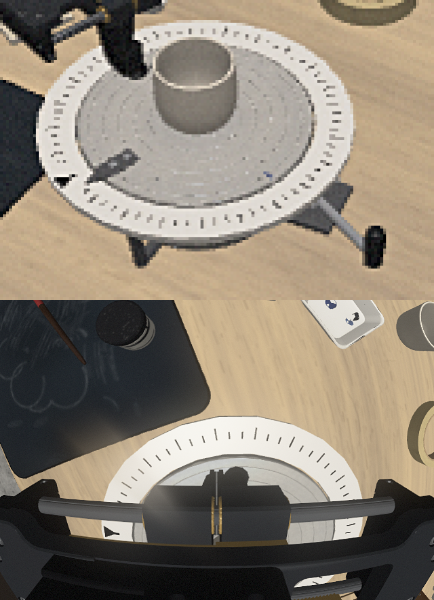

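The scene crop shows the pointer tip at (88,183), about 0.12 rad short of the zero line. I'll push 0.08 rad more, back off, and measure from above with the wrist camera.

In the tool's units: 0.0016 m is 0.0032, 0.0003 m is 0.0006, 0.02 rad is 0.0032.

```bash

python3 drive.py '[{"pos":[0.0006, 0.0032, 0], "r":[0, 0, 0.0032], "aperture":0}, {"pos":[0.0006, 0.0032, 0], "r":[0, 0, 0.0032], "aperture":0}, {"pos":[0.0006, 0.0032, 0], "r":[0, 0, 0.0032], "aperture":0}, {"pos":[0.0006, 0.0032, 0], "r":[0, 0, 0.0032], "aperture":0}, {"aperture":0}, {"aperture":0}]' | tail -5
python3 p.py | head -2; python3 -c "
from h import *
u=np.array([np.cos(2.742),np.sin(2.742)])
go(np.r_[np.array([.547,.088])+.03*u,.25])"
```

```text
position: [0.5578, 0.1667, 0.1067]
tcp_rot: [2.603, 1.758, 0.0]
force: [0.6, 0.5, 0.9]
width: 0.009
grip_force: 0.0
blob n 78 r 0.0651 0.1106 px [255.1 251.4] ang 2.7938 tip ang 2.7867
blob n 12 r 0.1197 0.1282 px [240.2 257.9] ang 2.762 tip ang 2.7574
tcp [0.5577 0.1667 0.1067] phi 1.1879 tilt 0.0002 F [ 0.7 -0.3  0.1] t 8.2 w 0.0
tool delta [-0.0765 -0.0105 -0.1433]
```

In the tool's units: -0.035 m is -0.07, -0.03 m is -0.06, -0.12 rad is -0.0191.

```bash

python3 drive.py '[{"pos":[0, -0.01, 0], "aperture":0}, {"pos":[0, -0.01, 0], "aperture":0}, {"pos":[0, 0, -0.06], "aperture":0}, {"pos":[0, 0, -0.07], "aperture":0}, {"pos":[0, 0, -0.07], "aperture":0}, {"pos":[0, 0, -0.07], "aperture":0}, {"pos":[-0.05, 0, -0.018], "aperture":0}, {"pos":[-0.056, 0, 0], "aperture":0}, {"pos":[-0.048, 0, 0], "aperture":0}, {"r":[0, 0, -0.0159], "aperture":0}, {"r":[0, 0, -0.0191], "aperture":0}, {"r":[0, 0, -0.0191], "aperture":0}]' >/dev/null
python3 drive.py '[{"r":[0, 0, -0.0191], "aperture":0}, {"r":[0, 0, -0.0191], "aperture":0}, {"r":[0, 0, -0.0191], "aperture":0}, {"r":[0, 0, -0.0191], "aperture":0}, {"r":[0, 0, -0.0191], "aperture":0}, {"r":[0, 0, -0.0191], "aperture":0}, {"r":[0, 0, -0.0191], "aperture":0}, {"r":[0, 0, -0.0191], "aperture":0}, {"r":[0, 0, -0.0191], "aperture":0}, {"r":[0, 0, -0.0191], "aperture":0}, {"aperture":0}, {"aperture":0}]'
python3 - <<'E'
from h import *
s=robot.get_state(); im=robot.get_image('wrist'); np.save('st.npy',np.r_[s['position'],s['tcp_rot']])
cv2.imwrite('pics/f.png',im[:,:,::-1])
go((.519,.0997,.25))
E
```

```text
clock: 10.2
position: [0.5191, 0.0993, 0.2506]
tcp_rot: [-0.65, -3.074, -0.0]
force: [0.1, 0.2, 0.4]
width: 0.003
grip_force: 0.0
tcp [0.5192 0.0992 0.2506] phi 2.7252 tilt 0.0 F [ 0.  -0.1  0.1] t 10.25 w 0.0
tool delta [0.0004 0.0003 0.0006]
```

View pics/f.png

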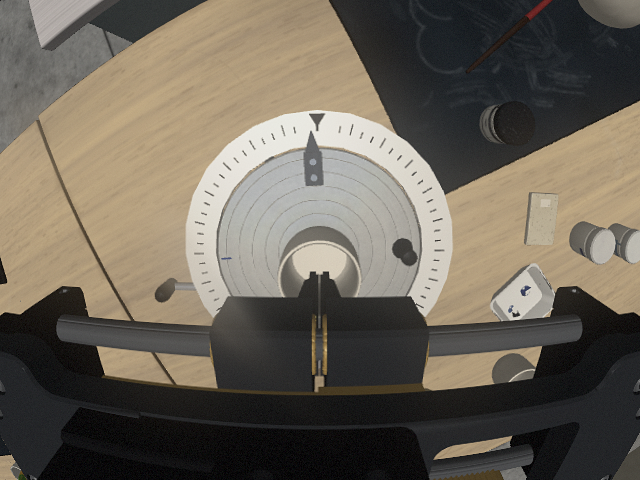

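The wrist view from above shows the pointer tip at about (311,133) and the zero line and arrowhead at (317.5,122). That is a small remainder, which I'll now measure.

```bash
cat > q.py <<'E'
from h import *
import sys
def run(im,s,yb=300):
    m=(im.max(2)<130).astype(np.uint8); hsv=cv2.cvtColor(im,cv2.COLOR_RGB2HSV)
    w=((hsv[:,:,1]<25)&(hsv[:,:,2]>205)).astype(np.uint8); w[:100]=0;w[yb:]=0;w[:,:180]=0;w[:,460:]=0
    c=max(cv2.findContours(w,cv2.RETR_EXTERNAL,cv2.CHAIN_APPROX_NONE)[0],key=cv2.contourArea)[:,0]
    c=cv2.convexHull(c)[:,0]; c=c[c[:,1]<yb-5]; P=plane("wrist",c,.09,s)[:,:2]
    for _ in range(4):
        C,r=circ(P); e=abs(np.linalg.norm(P-C,axis=1)-r); P=P[e<max(.001,2*np.median(e))]
    print("C",C.round(4),r.round(4),len(P))
    n,l,st,cc=cv2.connectedComponentsWithStats(m[105:200,270:370])
    for i in range(1,n):
        if st[i][4]<25: continue
        ys,xs=np.nonzero(l==i); px=np.c_[xs+270,ys+105]; z=.09 if cc[i][1]<27 else .0935
        Q=plane("wrist",px,z,s)[:,:2]-C; rr=np.linalg.norm(Q,axis=1); g=np.arctan2(Q[:,1],Q[:,0])
        far=np.argsort(rr)[-4:]; near=np.argsort(rr)[:4]
        print("blob",len(rr),cc[i]+[270,105],"r",rr.min().round(4),rr.max().round(4),"mean ang",g.mean().round(4),"far",g[far].mean().round(4),"near",g[near].mean().round(4))
if __name__=="__main__":
    if len(sys.argv)>1: v=np.load('st.npy'); s=dict(position=v[:3],tcp_rot=v[3:]); im=cv2.imread(sys.argv[1])[:,:,::-1]
    else: s=robot.get_state(); im=robot.get_image('wrist')
    run(im,s)
E
python3 q.py pics/f.png
```

```text
C [0.5442 0.0868] 0.1288 32
blob 106 [316.43396226 118.50943396] r 0.1111 0.1257 mean ang 2.7377 far 2.7785 near 2.7363
blob 703 [312.59459459 162.32859175] r 0.0626 0.1104 mean ang 2.7842 far 2.7856 near 2.7528
```

In the tool's units: 0.12 rad is 0.0191.

```bash

python3 drive.py '[{"r":[0, 0, 0.0191], "aperture":0}, {"r":[0, 0, 0.0191], "aperture":0}, {"r":[0, 0, 0.0191], "aperture":0}, {"r":[0, 0, 0.0191], "aperture":0}, {"r":[0, 0, 0.0191], "aperture":0}, {"r":[0, 0, 0.0191], "aperture":0}, {"r":[0, 0, 0.0191], "aperture":0}, {"r":[0, 0, 0.0191], "aperture":0}, {"r":[0, 0, 0.0191], "aperture":0}, {"r":[0, 0, 0.0191], "aperture":0}, {"r":[0, 0, 0.0191], "aperture":0}, {"r":[0, 0, 0.0191], "aperture":0}]' >/dev/null
python3 drive.py '[{"pos":[0.04, 0, 0], "r":[0, 0, 0.0159], "aperture":0}, {"pos":[0.06, 0, 0], "aperture":0}, {"pos":[0.05, 0, 0], "aperture":0}, {"aperture":0}]' >/dev/null
python3 -c "
from h import *
go((.5484,.1704,.1067))"; python3 p.py|head -2
```

```text
tcp [0.5463 0.1722 0.2505] phi 1.1884 tilt 0.0014 F [-0.1 -0.9  1.1] t 11.5833 w 0.0
tool delta [-0.0011  0.0027  0.1438]
blob n 78 r 0.0683 0.1155 px [266.9 214.6] ang 1.1415 tip ang 1.0746
blob n 12 r 0.0601 0.0878 px [295.4 216.5] ang 0.2218 tip ang 0.2899
```

Down, then forward to the old contact, then on by about 0.035 rad.

In the tool's units: 0.035 m is 0.07, 0.02 m is 0.04, 0.01 rad is 0.0016.

```bash

python3 drive.py '[{"pos":[0, 0, 0.04], "aperture":0}, {"pos":[0, 0, 0.07], "aperture":0}, {"pos":[0, 0, 0.07], "aperture":0}, {"pos":[0, 0, 0.07], "aperture":0}, {"pos":[-0.002, 0, 0.038], "aperture":0}, {"pos":[0, 0.008, 0], "aperture":0}, {"pos":[0, 0.008, 0], "aperture":0}, {"pos":[0, 0.008, 0], "aperture":0}, {"pos":[0, 0.002, 0], "r":[0, 0, 0.0016], "aperture":0}, {"pos":[0, 0.002, 0], "r":[0, 0, 0.0016], "aperture":0}, {"aperture":0}, {"aperture":0}]' 
python3 -c "
from h import *
go((.5577,.1667,.1067))"; python3 p.py
```

```text
clock: 12.63
position: [0.559, 0.1632, 0.1079]
tcp_rot: [2.621, 1.731, 0.003]
force: [-0.4, 0.5, -0.7]
width: 0.008
grip_force: 0.0
tcp [0.559  0.1632 0.1079] phi 1.1676 tilt 0.002 F [-0.4  0.5 -0.7] t 12.6333 w 0.01
tool delta [ 0.0027 -0.0026  0.0012]
blob n 74 r 0.0651 0.1143 px [254.4 250.9] ang 2.7654 tip ang 2.7573
blob n 12 r 0.1197 0.1282 px [240.2 257.9] ang 2.762 tip ang 2.7574
```

In the tool's units: 0.0008 m is 0.0016, 0.0002 m is 0.0004, 0.01 rad is 0.0016.

```bash

python3 drive.py '[{"pos":[0.0004, 0.0016, 0], "r":[0, 0, 0.0016], "aperture":0}, {"pos":[0.0004, 0.0016, 0], "r":[0, 0, 0.0016], "aperture":0}, {"aperture":0}, {"aperture":0}]' 
python3 p.py
```

```text
clock: 13.02
position: [0.5599, 0.1629, 0.1066]
tcp_rot: [-2.638, -1.706, 0.0]
force: [-0.2, 0.9, 0.5]
width: 0.003
grip_force: 0.0
blob n 73 r 0.0641 0.1143 px [254.2 250.8] ang 2.7586 tip ang 2.7573
blob n 11 r 0.1197 0.1274 px [240.3 257.7] ang 2.7581 tip ang 2.7503
```

```bash

python3 drive.py '[{"pos":[0.0002, 0.002, 0], "aperture":0}, {"aperture":0}, {"aperture":0}]' 
python3 p.py
python3 drive.py '[{"pos":[0, -0.01, 0], "aperture":0}, {"pos":[0, -0.01, 0], "aperture":0}, {"pos":[0, 0, -0.06], "aperture":0}, {"pos":[0, 0, -0.07], "aperture":0}, {"pos":[0, 0, -0.07], "aperture":0}, {"pos":[0, 0, -0.07], "aperture":0}, {"pos":[-0.05, 0, -0.018], "aperture":0}, {"pos":[-0.056, 0, 0], "aperture":0}, {"pos":[-0.048, 0, 0], "aperture":0}, {"r":[0, 0, -0.0159], "aperture":0}, {"r":[0, 0, -0.0191], "aperture":0}, {"r":[0, 0, -0.0191], "aperture":0}]' >/dev/null
python3 drive.py '[{"r":[0, 0, -0.0191], "aperture":0}, {"r":[0, 0, -0.0191], "aperture":0}, {"r":[0, 0, -0.0191], "aperture":0}, {"r":[0, 0, -0.0191], "aperture":0}, {"r":[0, 0, -0.0191], "aperture":0}, {"r":[0, 0, -0.0191], "aperture":0}, {"r":[0, 0, -0.0191], "aperture":0}, {"r":[0, 0, -0.0191], "aperture":0}, {"r":[0, 0, -0.0191], "aperture":0}, {"r":[0, 0, -0.0191], "aperture":0}, {"r":[0, 0, -0.0064], "aperture":0}, {"aperture":0}]'
python3 q.py; python3 p.py
```

```text
clock: 13.32
position: [0.5609, 0.1625, 0.1066]
tcp_rot: [-2.638, -1.706, 0.0]
force: [0.6, -0.6, 0.2]
width: 0.004
grip_force: 0.0
blob n 74 r 0.0641 0.1074 px [254.9 250.1] ang 2.7461 tip ang 2.7354
blob n 12 r 0.1197 0.1282 px [240.2 257.9] ang 2.762 tip ang 2.7574
clock: 15.37
position: [0.5196, 0.0967, 0.2506]
tcp_rot: [-0.644, -3.075, 0.0]
force: [-0.3, 0.2, -0.2]
width: 0.003
grip_force: 0.0
C [0.5441 0.087 ] 0.1287 39
blob 799 [320.359199   154.86733417] r 0.0627 0.1255 mean ang 2.7323 far 2.758 near 2.7323
blob n 70 r 0.0668 0.1156 px [268.  213.9] ang 1.101 tip ang 1.0071
blob n 9 r 0.0601 0.0819 px [295.7 217.1] ang 0.2014 tip ang 0.2295
blob n 74 r 0.0641 0.1074 px [254.9 250.1] ang 2.7463 tip ang 2.7354
blob n 12 r 0.1197 0.1282 px [240.2 257.9] ang 2.762 tip ang 2.7574
```

```bash
python3 - <<'E'
from h import *
def ana(im,s,C):
    ys,xs=np.nonzero(im[100:200,270:370].max(2)<130); px=np.c_[xs+270,ys+100]
    for nm,z,a,b in(("ptr",.0935,.062,.107),("ptrtipend",.0935,.098,.109),("arrow",.09,.114,.126)):
        Q=plane("wrist",px,z,s)[:,:2]-C; r=np.linalg.norm(Q,axis=1); g=np.arctan2(Q[:,1],Q[:,0]); k=(r>a)&(r<b)&(abs(g-2.745)<(.11 if nm!="arrow" else .07)); print(nm,k.sum(),g[k].mean().round(4),((g[k].min()+g[k].max())/2).round(4))
v=np.load('st.npy'); ana(cv2.imread('pics/f.png')[:,:,::-1],dict(position=v[:3],tcp_rot=v[3:]),np.array([.5442,.0869]))
s=robot.get_state(); im=robot.get_image('wrist'); cv2.imwrite('pics/g.png',im[:,:,::-1]); print(); ana(im,s,np.array([.5442,.0869]))
E
```

```text
ptr 605 2.7709 2.7456
ptrtipend 77 2.7863 2.7852
arrow 99 2.7385 2.7409

ptr 665 2.7347 2.7442
ptrtipend 70 2.7322 2.7336
arrow 100 2.7379 2.7388
```

The wheel now stands on zero to about 0.6 mm. Next is the brake. I start behind the knob with tool y along the push direction.

Units first: shifts go in shares of 500 mm and turns go in shares of 2 pi rad. So 0.12 rad is 0.0191.

```bash

python3 drive.py '[{"r":[0, 0, 0.0191], "aperture":0}, {"r":[0, 0, 0.0191], "aperture":0}, {"r":[0, 0, 0.0191], "aperture":0}, {"r":[0, 0, 0.0191], "aperture":0}, {"r":[0, 0, 0.0191], "aperture":0}, {"r":[0, 0, 0.0191], "aperture":0}, {"r":[0, 0, 0.0191], "aperture":0}, {"r":[0, 0, 0.0127], "aperture":0}, {"aperture":0}]' >/dev/null
python3 -c "
from h import *
go((.484,-.103,.25))"
```

```text
tcp [0.52   0.0965 0.2506] phi 1.8059 tilt 0.0 F [ 0.3  0.3 -0.2] t 16.2667 w 0.01
tool delta [-0.1856 -0.0815  0.0006]
```

In the tool's units: -0.035 m is -0.07, -0.025 m is -0.05.

```bash

python3 drive.py '[{"pos":[-0.05, -0.022, 0], "aperture":0}, {"pos":[-0.07, -0.03, 0], "aperture":0}, {"pos":[-0.07, -0.03, 0], "aperture":0}, {"pos":[-0.07, -0.03, 0], "aperture":0}, {"pos":[-0.07, -0.03, 0], "aperture":0}, {"pos":[-0.042, -0.022, 0], "aperture":0}, {"aperture":0}, {"aperture":0}]' >/dev/null
python3 - <<'E'
from h import *
go((.484,-.103,.055)); s=robot.get_state(); im=robot.get_image("wrist"); cv2.imwrite("pics/k.png",im[:,:,::-1])
for b in blobs("wrist",(300,60,640,300),75,im):
    if 100<b[0][4]<1500: print([int(v) for v in b[0]],plane("wrist",b[1],.058,s).round(4))
im=robot.get_image("scene")
for b in blobs("scene",(335,265,360,295),70,im): print(b[1].round(1),plane("scene",b[1],.058).round(4))
E
```

```text
tcp [ 0.4838 -0.1044  0.2507] phi 1.8063 tilt 0.0004 F [-0.4  0.  -0.7] t 16.9333 w 0.0
tool delta [0.0013 0.0004 0.1957]
[617, 110, 18, 54, 196] [[0.8332 0.0923 0.058 ]]
[354, 204, 19, 20, 283] [[ 0.526  -0.0931  0.058 ]]
[300, 272, 112, 28, 1089] [[ 0.5153 -0.1801  0.058 ]]
[554, 286, 42, 14, 404] [[ 0.8193 -0.1239  0.058 ]]
[344.8 280.9] [[ 0.5306 -0.0926  0.058 ]]
```

View pics/k.png

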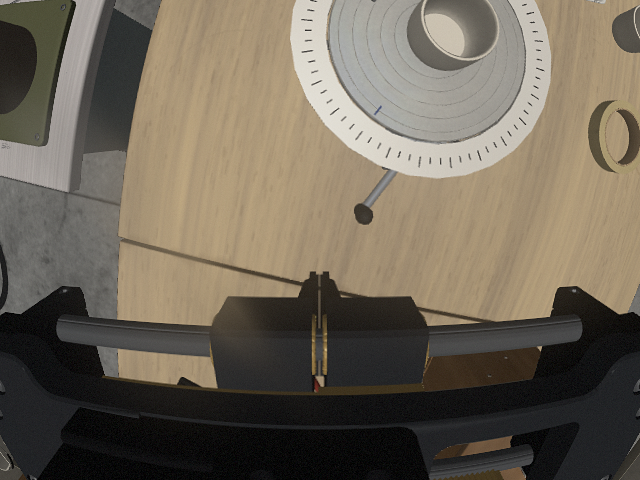

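The wrist view shows the knob at (363,213), level with the finger line and ahead of it. Nothing lies below the fingers.

In the tool's units: 0.035 m is 0.07, 0.02 m is 0.04.

```bash

python3 drive.py '[{"pos":[0, 0, 0.04], "aperture":0}, {"pos":[0, 0, 0.07], "aperture":0}, {"pos":[0, 0, 0.07], "aperture":0}, {"pos":[0, 0, 0.07], "aperture":0}, {"pos":[0, 0, 0.07], "aperture":0}, {"pos":[0, 0, 0.05], "aperture":0}, {"pos":[0.002, 0, 0.02], "aperture":0}, {"pos":[0, 0.014, 0], "aperture":0}, {"pos":[0, 0.014, 0], "aperture":0}, {"pos":[0, 0.01, 0], "aperture":0}, {"aperture":0}]'
python3 drive.py '[{"pos":[0, 0.006, 0], "aperture":0}, {"pos":[-0.0022, 0.0106, 0], "r":[0, 0, -0.0095], "aperture":0}, {"pos":[-0.0022, 0.0106, 0], "r":[0, 0, -0.0095], "aperture":0}, {"pos":[-0.0022, 0.0106, 0], "r":[0, 0, -0.0095], "aperture":0}, {"pos":[-0.0022, 0.0106, 0], "r":[0, 0, -0.0095], "aperture":0}, {"pos":[-0.0022, 0.0106, 0], "r":[0, 0, -0.0095], "aperture":0}, {"pos":[-0.0022, 0.0106, 0], "r":[0, 0, -0.0095], "aperture":0}, {"aperture":0}]'
python3 - <<'E'
from h import *
go((.5655,-.0729,.055))
im=robot.get_image("scene")
for b in blobs("scene",(335,235,385,295),70,im): print(b[1].round(1),b[0][4],plane("scene",b[1],.058).round(4))
E
```

```text
clock: 17.95
position: [0.5056, -0.0983, 0.0585]
tcp_rot: [1.939, 2.466, 0.003]
force: [-0.3, -0.5, 0.2]
width: 0.009
grip_force: 0.0
clock: 18.62
position: [0.5371, -0.0975, 0.0572]
tcp_rot: [1.468, 2.774, -0.013]
force: [-0.9, -2.5, 0.6]
width: 0.006
grip_force: 2.5
tcp [ 0.5371 -0.0975  0.0572] phi 2.1682 tilt 0.009 F [-0.9 -2.5  0.6] t 18.6167 w 0.01
tool delta [0.0044 0.0373 0.0019]
[353.7 259.5] 1632 [[ 0.6001 -0.0787  0.058 ]]
```

In the tool's units: 0.005 m is 0.01, 0.002 m is 0.004, -0.055 rad is -0.0088.

```bash

python3 drive.py '[{"pos":[0.004, 0, 0], "aperture":0}, {"pos":[0.004, 0.004, 0], "aperture":0}, {"pos":[0, 0.01, 0], "r":[0, 0, -0.0088], "aperture":0}, {"pos":[-0.001, 0.01, 0], "r":[0, 0, -0.0088], "aperture":0}, {"pos":[-0.001, 0.01, 0], "r":[0, 0, -0.0088], "aperture":0}, {"aperture":0}]'
python3 - <<'E'
from h import *
go((.5655,-.0729,.055))
for n in("scene","side"):
    im=robot.get_image(n); cv2.imwrite(f"pics/l_{n}.png",im[:,:,::-1])
for b in blobs("side",(310,225,390,290),70,im): print([int(v) for v in b[0]],b[1].round(1),b[0][4],plane("side",b[1],.058).round(4))
E
```

```text
clock: 19.17
position: [0.55, -0.0778, 0.0563]
tcp_rot: [1.232, 2.888, 0.001]
force: [0.1, 0.7, 0.1]
width: 0.008
grip_force: 0.0
tcp [ 0.55   -0.0778  0.0563] phi 2.3351 tilt 0.0018 F [0.1 0.7 0.1] t 19.1667 w 0.01
tool delta [-0.0072  0.0145  0.0013]
[319, 225, 50, 57, 1244] [340.8 243.5] 1244 [[0.6191 0.053  0.058 ]]
```

In the tool's units: -0.035 m is -0.07, -0.03 m is -0.06.

```bash

python3 drive.py '[{"pos":[0, -0.01, 0], "aperture":0}, {"pos":[0, -0.02, 0], "aperture":0}, {"pos":[0, -0.02, -0.01], "aperture":0}, {"pos":[0, 0, -0.06], "aperture":0}, {"pos":[0, 0, -0.07], "aperture":0}, {"pos":[0, 0, -0.07], "aperture":0}, {"pos":[0, 0, -0.07], "aperture":0}, {"pos":[0, 0, -0.07], "aperture":0}, {"pos":[0, -0.02, -0.04], "aperture":0}, {"aperture":0}, {"aperture":0}]' |tail -5
cat > kn.py <<'E'
from h import *
go((.5655,-.0729,.055)); s=robot.get_state(); im=robot.get_image("wrist")
for b in blobs("wrist",(200,60,520,290),75,im):
    if 80<b[0][4]<1500: print([int(v) for v in b[0]],plane("wrist",b[1],.058,s).round(4))
im=robot.get_image("scene")
for b in blobs("scene",(320,235,385,295),70,im): print("scene",[int(v) for v in b[0]],b[1].round(1),plane("scene",b[1],.058).round(4))
E
python3 kn.py; python3 p.py
```

```text
position: [0.5236, -0.104, 0.2524]
tcp_rot: [1.237, 2.884, 0.001]
force: [0.2, -0.9, -0.6]
width: 0.002
grip_force: 0.0
tcp [ 0.5236 -0.104   0.2524] phi 2.3311 tilt 0.0035 F [ 0.2 -0.9 -0.6] t 20.1833 w 0.0
tool delta [-0.0057  0.0515  0.1975]
[200, 207, 94, 83, 328] [[ 0.4971 -0.1826  0.058 ]]
[339, 223, 17, 22, 294] [[ 0.5576 -0.1     0.058 ]]
[301, 272, 17, 18, 212] [[ 0.5674 -0.163   0.058 ]]
[320, 272, 17, 18, 222] [[ 0.5794 -0.1515  0.058 ]]
scene [350, 266, 8, 15, 85] [353.8 273.4] [[ 0.5618 -0.0995  0.058 ]]
scene [320, 272, 12, 5, 17] [326.  274.2] [[ 0.5246 -0.0452  0.058 ]]
blob n 66 r 0.0683 0.1156 px [268.  213.8] ang 1.0985 tip ang 1.0071
blob n 68 r 0.0651 0.1074 px [254.9 250.3] ang 2.753 tip ang 2.7354
blob n 11 r 0.1197 0.1274 px [240.3 257.7] ang 2.7581 tip ang 2.7503
```

The knob moved 0.37 rad, and its track puts the pivot at (0.560,-0.012), 100 mm from the axis. The push direction must therefore be about 0.15 rad, so I'll re-aim.

In the tool's units: 0.03 rad is 0.0048.

```bash

python3 drive.py '[{"r":[0, 0, 0.0159], "aperture":0}, {"r":[0, 0, 0.0191], "aperture":0}, {"r":[0, 0, 0.0191], "aperture":0}, {"r":[0, 0, 0.0191], "aperture":0}, {"r":[0, 0, 0.0191], "aperture":0}, {"r":[0, 0, 0.0048], "aperture":0}, {"aperture":0}]' |tail -5
python3 -c "
from h import *
go((.513,-.105,.056))"
```

```text
position: [0.5227, -0.1027, 0.2481]
tcp_rot: [-2.044, -2.381, 0.003]
force: [0.2, 0.6, 0.4]
width: 0.004
grip_force: 0.0
tcp [ 0.5227 -0.1027  0.2481] phi 1.7225 tilt 0.0042 F [0.2 0.6 0.4] t 20.9167 w 0.0
tool delta [-0.0012 -0.0092  0.1922]
```

In the tool's units: 0.035 m is 0.07, 0.03 m is 0.06.

```bash

python3 drive.py '[{"pos":[0, -0.018, 0.02], "aperture":0}, {"pos":[0, 0, 0.06], "aperture":0}, {"pos":[0, 0, 0.07], "aperture":0}, {"pos":[0, 0, 0.07], "aperture":0}, {"pos":[0, 0, 0.07], "aperture":0}, {"pos":[0, 0, 0.06], "aperture":0}, {"pos":[-0.002, 0, 0.034], "aperture":0}, {"pos":[0, 0.014, 0], "aperture":0}, {"pos":[0, 0.014, 0], "aperture":0}, {"pos":[0, 0.012, 0], "aperture":0}, {"pos":[0, 0.01, 0], "aperture":0}, {"aperture":0}]'
python3 drive.py '[{"pos":[0, 0.01, 0], "aperture":0}, {"pos":[0, 0.01, 0], "aperture":0}, {"pos":[0, 0.01, 0], "aperture":0}, {"pos":[0, 0.01, 0], "aperture":0}, {"pos":[0, 0.01, 0], "aperture":0}, {"pos":[0, 0.006, 0], "aperture":0}, {"aperture":0}]'
```

```text
clock: 21.92
position: [0.5419, -0.1019, 0.0607]
tcp_rot: [2.043, 2.382, 0.002]
force: [0.4, -0.2, 0.1]
width: 0.004
grip_force: 0.0
clock: 22.5
position: [0.568, -0.0972, 0.0587]
tcp_rot: [2.046, 2.384, 0.001]
force: [-1.4, -0.9, 1.4]
width: 0.005
grip_force: 0.7
```

In the tool's units: 0.002 m is 0.004.

```bash

python3 drive.py '[{"pos":[0, 0.004, 0], "aperture":0}, {"aperture":0}]' | sed -n 2,4p
python3 drive.py '[{"pos":[0, 0.004, 0], "aperture":0}, {"aperture":0}]'| sed -n 2,4p
python3 drive.py '[{"pos":[0, 0.004, 0], "aperture":0}, {"aperture":0}]'| sed -n 2,4p
```

```text
position: [0.5693, -0.0968, 0.0586]
tcp_rot: [-2.046, -2.383, -0.0]
force: [-2.3, -2.0, 2.5]
position: [0.5703, -0.0966, 0.0585]
tcp_rot: [-2.045, -2.382, 0.003]
force: [-6.0, -2.1, 4.5]
position: [0.5705, -0.0966, 0.0585]
tcp_rot: [-2.042, -2.38, 0.008]
force: [-12.2, -3.2, 9.4]
```

At the stop: the force rises and the motion has ended. I'll back off and check.

In the tool's units: -0.035 m is -0.07, -0.03 m is -0.06.

```bash

python3 drive.py '[{"aperture":0}, {"pos":[0, -0.02, 0], "aperture":0}, {"pos":[0, -0.04, 0], "aperture":0}, {"pos":[0, -0.04, -0.02], "aperture":0}, {"pos":[0, 0, -0.06], "aperture":0}, {"pos":[0, 0, -0.07], "aperture":0}, {"pos":[0, 0, -0.07], "aperture":0}, {"pos":[0, 0, -0.07], "aperture":0}, {"pos":[0, 0, -0.07], "aperture":0}, {"pos":[0, 0, -0.03], "aperture":0}, {"aperture":0}, {"aperture":0}]' |tail -5
python3 kn.py; python3 p.py
python3 drive.py '[{"pos":[0.04, 0, 0], "r":[0, 0, -0.0159], "aperture":0}, {"pos":[0.06, 0, 0], "r":[0, 0, -0.0191], "aperture":0}, {"pos":[0.08, 0.02, 0], "r":[0, 0, -0.0191], "aperture":0}, {"pos":[0.08, 0.02, 0], "r":[0, 0, -0.0191], "aperture":0}, {"pos":[0.08, 0.02, 0], "r":[0, 0, -0.0191], "aperture":0}, {"pos":[0.04, 0, 0], "r":[0, 0, -0.0191], "aperture":0}, {"r":[0, 0, -0.0191], "aperture":0}, {"r":[0, 0, -0.0191], "aperture":0}, {"r":[0, 0, -0.0095], "aperture":0}, {"aperture":0}]'|tail -5
python3 -c "
from h import *
go((.5195,.097,.2506))"
```

```text
position: [0.5244, -0.1038, 0.2543]
tcp_rot: [2.045, 2.382, 0.003]
force: [0.4, -0.1, -0.7]
width: 0.005
grip_force: 0.0
tcp [ 0.5244 -0.1038  0.2543] phi 1.723 tilt 0.0031 F [ 0.4 -0.1 -0.7] t 24.0 w 0.0
tool delta [0.0244 0.0447 0.1994]
[371, 207, 19, 20, 283] [[ 0.5865 -0.0966  0.058 ]]
[234, 272, 118, 18, 644] [[ 0.5235 -0.1775  0.058 ]]
scene [355, 258, 7, 15, 81] [358.1 264.7] [[ 0.5912 -0.0955  0.058 ]]
scene [333, 265, 3, 4, 5] [334.  266.2] [[ 0.5561 -0.0487  0.058 ]]
scene [320, 273, 10, 4, 13] [324.6 274.4] [[ 0.5224 -0.0428  0.058 ]]
blob n 66 r 0.0683 0.1156 px [268.  213.8] ang 1.0985 tip ang 1.0071
blob n 68 r 0.0651 0.1074 px [254.9 250.3] ang 2.753 tip ang 2.7354
blob n 11 r 0.1197 0.1274 px [240.3 257.7] ang 2.7581 tip ang 2.7503
position: [0.4689, 0.0793, 0.2514]
tcp_rot: [-0.65, -3.07, 0.001]
force: [-0.1, -0.5, 0.7]
width: 0.004
grip_force: 0.0
tcp [0.4689 0.0793 0.2514] phi 2.7243 tilt 0.0034 F [-0.1 -0.5  0.7] t 24.9833 w 0.0
tool delta [-0.0391  0.0367  0.0006]
```

In the tool's units: -0.02 m is -0.04, -0.019 m is -0.038.

```bash

python3 drive.py '[{"pos":[-0.04, 0.036, 0], "aperture":0}, {"pos":[-0.038, 0.036, 0], "aperture":0}, {"aperture":0}, {"aperture":0}]'|tail -5
python3 - <<'E'
from h import *
C=np.array([.5442,.0869]); s=robot.get_state(); im=robot.get_image('wrist')
ys,xs=np.nonzero(im[100:200,270:370].max(2)<130); px=np.c_[xs+270,ys+100]
for nm,z,a,b in(("ptr",.0935,.098,.109),("arrow",.09,.114,.126)):
    Q=plane("wrist",px,z,s)[:,:2]-C; r=np.linalg.norm(Q,axis=1); g=np.arctan2(Q[:,1],Q[:,0]); k=(r>a)&(r<b)&(abs(g-2.745)<.07); print(nm,k.sum(),g[k].mean().round(4),((g[k].min()+g[k].max())/2).round(4))
E
```

```text
position: [0.5199, 0.0961, 0.2516]
tcp_rot: [-0.654, -3.069, 0.002]
force: [0.0, 0.5, -0.5]
width: 0.004
grip_force: 0.0
ptr 75 2.7312 2.7323
arrow 103 2.7362 2.7338
```

The pointer is still on zero (within about 0.5 mm), the brake is at its stop, and the arm is clear.

```bash
python3 -c "
from station import robot
print(robot.close_job())"
```

```text
the job is handed in; nothing more can be done
None
```

The job is handed in: I measured the pointer within about 0.6 mm of the zero line and the brake knob at its stop, with the arm clear; I steered clear of the cup, jar, tile and needle but didn't re-measure them, and no verdict was returned.

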